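Put the consolidant jar away through the sprung gate of the solvent bay

ROBOT

A 6-joint arm with a two-finger parallel gripper is mounted at the origin on the work surface. World frame = base frame: x ahead of the robot, y to its left, z up, the work surface at z = 0. Lengths are in mm, angles in degrees, forces in N, time in s.
With the tool pointing down it reaches from about 325 to 925 mm from the base axis. Payload 3.1 kg.
Tool frame: the origin (TCP) lies at the very end of the fingers, on their centre line; the grasp point (between the pads) lies grasp_offset behind it (grasp_offset is the distance from the TCP to the grasp point, in mm); z points along the fingers, y is the line along which they close (so a half turn about z gives the same grasp; the last joint's range is limited). The gripper opens to 85 mm and grips with 20 to 120 N. Pads are 22 mm wide; open, the fingers measure 114 mm over their backs; the gripper's body (76 mm by 85 mm) begins 54 mm behind the grasp point. The pads swing forward as they close: fully open they stand 13 mm farther back than shut.
Start: joints at [57.399, 12.427, 92.441, -0, 75.132, -6.429], TCP at [275.658, 560.938, 231.3] pointing down, gripper open.
Joint ranges: [-157.48, 157.48], [-44.54, 120.13], [17.64, 146.25], [-64.5, 244.5], [7.68, 150.69], [-147.95, 147.95]. Speed limits (degrees/s): [159.86, 159.86, 180, 180, 180, 180].

INTERFACE

Orientations are given as [roll, pitch, yaw] about the fixed x, y, z axes, in that order (R = Rz(yaw) Ry(pitch) Rx(roll)).
In Python, from station import * gives the robot as it stands. Calls block until the motion is done:
- goto(position, orientation): joint-space move of the TCP to a pose.
- move_l(position, attitude=None, speed=150): straight line of the TCP; attitude=None keeps the orientation; speed is the mean speed in mm/s.
- move_j(angles): joint-space move.
- grip(opening, squeeze=None): finger opening in mm; squeeze is the grip in N (None keeps the last); returns when the fingers have stopped.
- wait(seconds).
- solve_ik(position, orientation): joint angles nearest the present ones, or None.
- get_obs(): the state.
- get_image(name): name is "scene" or "side" or "wrist"; returns the picture (480x640x3 uint8, red, green, blue); there is no depth.
- get_calibration(name): a dict with "fx", "fy", "cx", "cy" (pixels), "R" (3x3) and "t" (3): a world point X has camera coordinates R X + t; the wrist camera has in their place "mount" (4x4, takes a point from camera to tool coordinates, whose origin is the TCP and whose axes are the flange's). Camera axes: x right, y down, z forward; pixel columns grow to the right and rows downward; lengths in mm; the calibration is good to about 2 mm. A picture is of the moment at which its call begins: read the wrist's pose just before it. get_calibration takes no time and is no camera call.
A pose or a line that the arm cannot do raises Unreachable and nothing moves.
- sign_off(): hands the job in; it is judged then, once.
Trained networks look in the newest picture that a camera, given by its name, has taken for a name from the list of things; names that differ only in an ending like _2 or _b are one class to them, and where a whole thing is asked for, a point or a joint stands for the part that bears it (a point fixed in the world has none). Each returns a list of dicts, best first, with "score" (0 to 1); they miss things now and then, are a little off and sometimes report something else, mostly with a low value. They report only what shows in the picture. A call takes as long as a camera call. They do not tell look-alikes from the thing itself.
- spot_in(name, camera): "extent" ([centre column, centre row, width, height] in pixels, round what is visible of it).
- regions_of(name, camera): "region" (480x640 bool, what is visible of it) and "extent" ([centre column, centre row, width, height] in pixels, round what is visible of it).
The state is a dict: "t": time; "joint_pos": joint angles; "qvel": joint speeds; "effort": joint torques, N m; "tcp_pos": TCP position; "ee_rot": TCP orientation; "wrist_force": force on the tool from outside, world axes, zero at the start; "moment": the same for the moment, N m; "grip_width": finger opening in mm; "grip_force": force on a finger pad.
Only numpy, scipy, OpenCV 4.12 (cv2) and the standard library are available. Lean on these libraries where they do the work, as an engineer would, in place of code of your own. Each camera call takes 0.05 s, during which the arm holds its last target. There are 200 camera calls.

TASK

Put the white jar with the black lid away in the solvent bay: slide it along the bench and push it through the blue self-closing gate, far enough in that it stands upright inside the bay and the gate swings fully shut behind it. Keep the jar on the bench all the way (do not lift it over the gate or walls), and leave the jar with the orange lid where it is.

Things in the scene. Friction and masses are not known exactly. Their poses are not given: they have to be found in the camera images.
- jar_mid (a point): The jar to put away: upright round white jar with a black lid, 46 mm diameter, 70 mm high, about 0.13 kg, loose, standing on the bench. The point is its centre, 35 mm above the bench; z is its axis.
- spare_mid (a point): Bystander to leave alone: white jar of the same size (46 mm diameter, 70 mm high) but with an orange lid. The point is its centre, 35 mm above the bench. The two jars stand in front of the gate, one on each side of its middle line, 140 to 180 mm apart; sides vary.
- gateway (a point): Way into the solvent bay, a fixed, open-topped, grey-walled pen. Point: middle of the gateway, at bench level, in the front wall's outer face. x points into the bay square to the gate, y along the front wall, z up. Gateway 110 mm wide (y -55 to 55). Inside of pen: x 8 to 202, y -100 to 100 mm; walls 8 mm thick, 50 mm high. Yellow floor level with the bench, no sill.
- gate (a joint): Gate angle, rad: 0 shut, grows swinging into the bay, to 1.75. Blue leaf 105 mm long, 5 mm thick, 7 to 47 mm above the bench, on an upright hinge at x 4, y 55 mm of the gateway. Opens inward only; a weak spring (under 1 N at its end) shuts it when nothing is in the way. A jar on the middle line clears the leaf's sweep when its centre is 125 mm or more in from the gateway point; aim for 140.
Things that resemble listed ones, but are neither listed nor needed, are in the scene too. Leave any red look-alike of the part that bears jar_mid alone.

How it is judged (in metres and radians):
On the way:
1. the jar is in the gateway, holding the gate open (x of jar_mid in the frame of gateway between 0 and 0.13 m and y of jar_mid in the frame of gateway between -0.06 and 0.06 m and value of joint gate above 0.25 rad), for 0.1 s.
At the end, for the whole second after the job is handed in: The black-lidded jar stands on the floor of the bay, inside its walls, upright within 10 degrees, and the gate has swung shut behind it (within 0.12 rad); the orange-lidded jar is within 20 mm of where it started (x of jar_mid in the frame of gateway between 0.03 and 0.2 m and y of jar_mid in the frame of gateway between -0.1 and 0.1 m and height (world z) of jar_mid below 0.045 m and angle between jar_mid's own z axis and vertical below 0.17 rad and value of joint gate below 0.12 rad and distance of spare_mid from where it was at the start of the episode below 0.02 m); the robot touches nothing.
It fails at once if the black-lidded jar is lifted more than 20 mm off the bench (height (world z) of jar_mid above 0.055 m).
It fails at once if the orange-lidded jar is moved more than 20 mm (distance of spare_mid from where it was at the start of the episode above 0.02 m).
It also fails if it takes over 40 s, if anything falls off the work surface, if the arm or the gripper's body presses on something with over 40 N, if the wrist force passes 120 N, or if a joint passes its speed limit or range.

## Working session

There is one attempt and no reset: what is moved stays moved. The work goes in short steps, each a Python script; the robot and the scene stay as the last script left them, time stands still between calls to the robot, and variables do not carry over. Pictures are saved under pics/ and viewed, at most 10 in all, crops included, and the job is handed in when it is done.

```bash
mkdir -p pics; cat > h.py <<'E'
from station import *
import numpy as np, cv2
def ray(cal,u,v,z):
    R=np.array(cal["R"]);t=np.array(cal["t"])
    d=R.T@np.array([(u-cal["cx"])/cal["fx"],(v-cal["cy"])/cal["fy"],1]);c=-R.T@t
    return c+d*(z-c[2])/d[2]
def proj(cal,X):
    p=np.array(cal["R"])@np.array(X)+np.array(cal["t"]);return cal["fx"]*p[0]/p[2]+cal["cx"],cal["fy"]*p[1]/p[2]+cal["cy"]
def save(n,im): cv2.imwrite(n,im[:,:,::-1])
E
python3 - <<'E'
from h import *
for c in("scene","side"):
    im=get_image(c);save(f"pics/{c}0.png",im);cal=get_calibration(c)
    print(c,-np.array(cal["R"]).T@np.array(cal["t"]))
    for n in("jar_mid","spare_mid","gate","gateway"):
        for d in spot_in(n,c)[:4]:
            e=d["extent"];print(n,round(d["score"],2),np.round(e),np.round(ray(cal,e[0],e[1],35)))
print(get_obs()["grip_width"],grasp_offset if 'grasp_offset' in globals() else get_obs().keys())
E
```

```text
scene [1024.49571363  -26.40467325  520.28156885]
jar_mid 0.95 [392. 251.  38.  52.] [585. 134.  35.]
jar_mid 0.93 [325. 265.  41.  60.] [595.  41.  35.]
jar_mid 0.58 [298. 324.  43.  68.] [682.  -4.  35.]
spare_mid 0.9 [280. 197.  34.  55.] [450.  -3.  35.]
gate 0.71 [204. 252.  20.  49.] [ 545. -116.   35.]
gateway 0.69 [137. 294. 199. 190.] [ 606. -198.   35.]
side [548.67076853 483.90479991 574.98371696]
jar_mid 0.78 [223. 248.  43.  63.] [684.  -5.  35.]
spare_mid 0.85 [409. 255.  39.  63.] [447.   2.  35.]
gate 0.94 [325. 198.  73.  34.] [ 556. -101.   35.]
gateway 0.85 [316. 161. 166. 133.] [ 570. -182.   35.]
85.16669045744821 18.700000000000003
```

View pics/scene0.png

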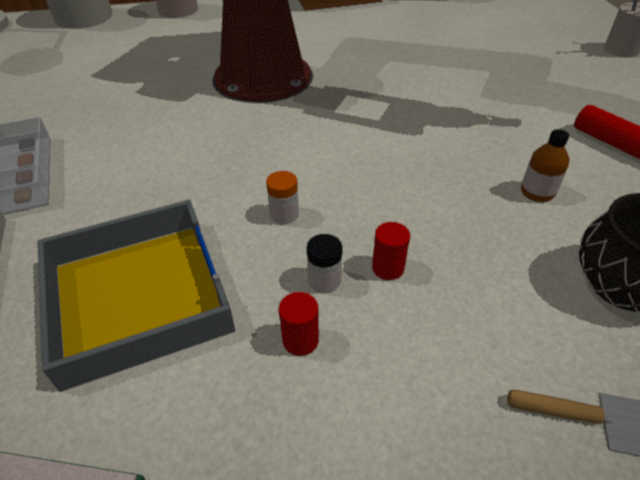

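View pics/side0.png

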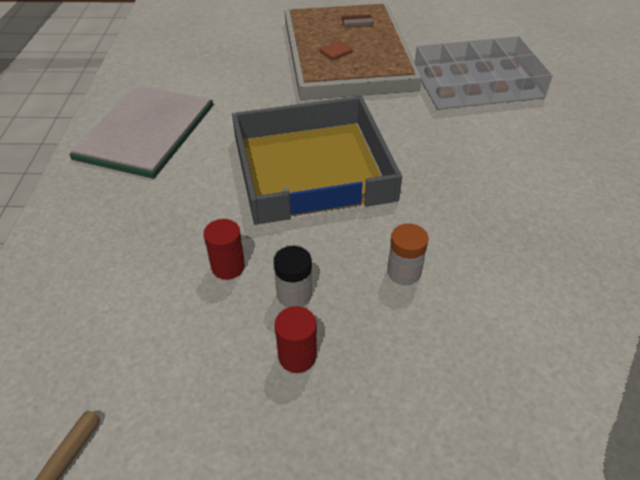

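Scene view candidates: the white jar with the black lid is at (324,264). Its look-alikes are red jars at (392,251) and (299,324), plus the orange-lidded spare at (282,197). In the side view the black-lidded jar is at (293,276). The gate is the blue leaf at (325,198) in the side view. I choose the black-lidded one.

```bash
cat > fit.py <<'E'
from h import *
from scipy.optimize import minimize,least_squares
cals={c:get_calibration(c) for c in("scene","side")}
def box(p):
    x,y,a=p;c,s=np.cos(a),np.sin(a)
    return [(x+c*u-s*v,y+s*u+c*v,z) for u in(0,210) for v in(-108,108) for z in(0,50)]
def cyl(x,y): return [(x+23*np.cos(a),y+23*np.sin(a),z) for a in np.linspace(0,6.28,40) for z in(0,70)]
def hull(c,X): return cv2.convexHull(np.float32([proj(cals[c],q) for q in X]))
H={}
jar={};spare={}
for c in cals:
    im=get_image(c)
    if c=="side": save("pics/crop.png",cv2.resize(im[200:400,180:460],None,fx=2.5,fy=2.5))
    r=regions_of("gateway",c)
    if r:
        m=r[0]["region"].astype(np.uint8);cn,_=cv2.findContours(m,0,2);H[c]=cv2.convexHull(max(cn,key=cv2.contourArea)).astype(np.float32)
        print(c,"gw",np.round(r[0]["extent"]))
    for n,D,p0 in(("jar_mid",jar,(324,264) if c=="scene" else (293,276)),("spare_mid",spare,(282,197) if c=="scene" else (408,255))):
        for d in spot_in(n,c):
            if np.hypot(d["extent"][0]-p0[0],d["extent"][1]-p0[1])<25: D[c]=d["extent"];break
def cost(p):
    s=0
    for c in H:
        h=hull(c,box(p));i=cv2.intersectConvexConvex(h,H[c])[0];s+=1-i/(cv2.contourArea(h)+cv2.contourArea(H[c])-i)
    return s
b=min((minimize(cost,p0,method="Nelder-Mead",options=dict(initial_simplex=np.array(p0)+np.array([[0,0,0],[20,0,0],[0,20,0],[0,0,.2]]),maxiter=400)) for p0 in ([553,-103,-1.5],[553,-103,-1.75],[553,-103,-1.3])),key=lambda r:r.fun)
print("gateway",b.x,np.degrees(b.x[2]),b.fun)
def fitc(D,x0):
    def f(p):
        o=[]
        for c in D:
            h=hull(c,cyl(*p)).reshape(-1,2);lo,hi=h.min(0),h.max(0);e=D[c]
            o+=[(lo[0]+hi[0])/2-e[0],(lo[1]+hi[1])/2-e[1]]
        return o
    r=least_squares(f,x0);return r.x,r.fun
J=fitc(jar,[595,41]);S=fitc(spare,[450,0]);print(J,S,list(jar),list(spare))
x,y,a=b.x;R=np.array([[np.cos(a),np.sin(a)],[-np.sin(a),np.cos(a)]])
for q in(J[0],S[0]):print("in gw frame",R@(q-[x,y]))
E
python3 fit.py
```

```text
scene gw [136. 295. 195. 193.]
side gw [318. 159. 167. 135.]
gateway [ 552.21147318 -107.96877917   -1.3199072 ] -75.62511180697692 0.0293753124211783
(array([592.14524688,  40.27991392]), array([-0.45736694, -2.5068054 , -1.8005981 ,  0.0760498 ], dtype=float32)) (array([4.48957997e+02, 3.58331147e-01]), array([-0.20236206, -2.3184814 , -1.2687988 ,  0.08799744], dtype=float32)) ['scene', 'side'] ['scene', 'side']
in gw frame [-133.69316035   75.48854324]
in gw frame [-130.56987254  -73.12695542]
```

View pics/crop.png

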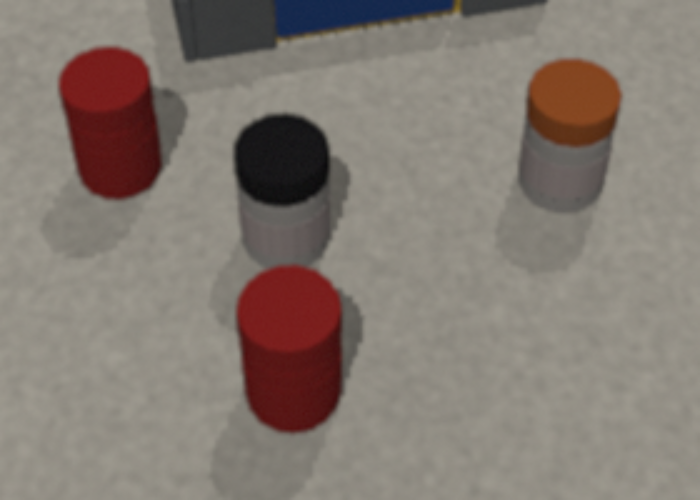

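The crop shows the white jar with the black lid at (285,190), with red look-alikes at (115,120) and (290,345) and the orange-lidded spare at (570,135). Jar and spare lie symmetrically about the gate's middle line, which agrees with the description. Next I go above the jar and check from close by.

```bash
cat >> h.py <<'E'
from scipy.spatial.transform import Rotation as Rot
A=-75.6; G=np.array([552.2,-108.0]); J=np.array([592.1,40.3])
def gw(u,v,z):
    a=np.radians(A);return [G[0]+u*np.cos(a)-v*np.sin(a),G[1]+u*np.sin(a)+v*np.cos(a),z]
def wcal():
    o=get_obs();cal=dict(get_calibration("wrist"));T=np.eye(4)
    T[:3,:3]=Rot.from_euler("xyz",o["ee_rot"],degrees=True).as_matrix();T[:3,3]=o["tcp_pos"]
    M=np.linalg.inv(T@np.array(cal["mount"]));cal["R"]=M[:3,:3];cal["t"]=M[:3,3];return cal
E
python3 - <<'E'
from h import *
print(get_obs()["t"],get_obs()["ee_rot"])
q0=np.array(get_obs()["joint_pos"]);best=None
for y in(A,A+180):
    q=solve_ik([*J,170],[180,0,y]); q2=solve_ik(gw(140,-3,22),[180,0,y])
    print(y,q is not None and np.round(q),q2 is not None and np.round(q2))
    if q is not None and q2 is not None and (best is None or max(abs(np.array(q)[5]),abs(np.array(q2)[5]))<best[0]): best=(max(abs(np.array(q)[5]),abs(np.array(q2)[5])),y)
Y=best[1];print("yaw",Y)
goto([*J,170],[180,0,Y])
cal=wcal();im=get_image("wrist");save("pics/w1.png",im)
for n in("jar_mid","spare_mid"):
    for d in spot_in(n,"wrist"):
        e=d["extent"];print(n,d["score"],np.round(e),ray(cal,e[0],e[1],70),ray(cal,e[0],e[1],35))
print("proj",proj(cal,[*J,70]),proj(cal,gw(0,-55,0)),proj(cal,gw(0,55,0)),proj(cal,gw(0,-108,50)),proj(cal,gw(0,108,50)),get_obs()["t"])
E
```

```text
0.9 [1.79995913e+02 4.25170264e-03 1.53827458e+02]
-75.6 False [-29.  27.  98.  -0.  55. 137.]
104.4 [ -3.  12. 100.   0.  68. -17.] [-29.  27.  98.   0.  55. -43.]
yaw 104.4
jar_mid 0.84 [343. 116.  63.  72.] [585.39504816 130.46733988  70.        ] [586.85113538 133.57921706  35.        ]
jar_mid 0.81 [403. 302.  57.  78.] [668.82006245   8.50382086  70.        ] [682.36113879  -6.05199806  35.        ]
jar_mid 0.71 [322. 235.  59.  73.] [592.60008987  45.62688415  70.        ] [595.09990302  36.44873067  35.        ]
spare_mid 0.96 [147. 239.  90.  72.] [465.92266657   9.81909474  70.        ] [450.07192509  -4.54619295  35.        ]
proj (np.float64(319.579093069503), np.float64(241.2516485598747)) (np.float64(197.04810226229844), np.float64(343.21404185944675)) (np.float64(300.44838402179266), np.float64(343.38127919025607)) (np.float64(120.0967458050817), np.float64(374.3130495770531)) (np.float64(354.86145917369555), np.float64(374.69225233969007)) 3.2417
```

View pics/w1.png

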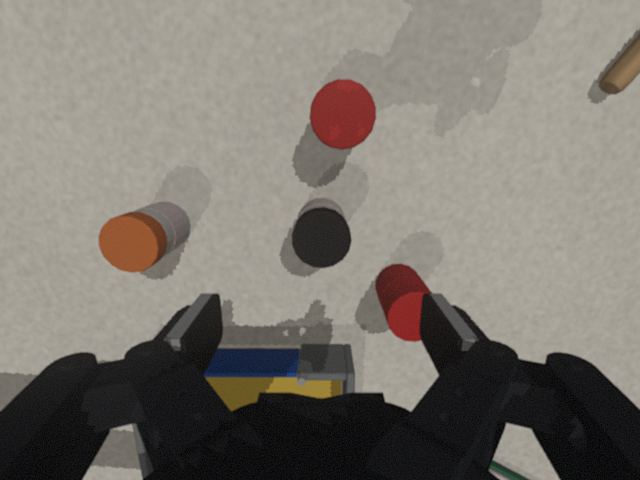

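The wrist view shows the black lid at (322,237), predicted (320,241). The post/gate edge at (300,346) fits the model, and the fingers (half-width) clear the red jar at (405,310). Now I grasp and slide.

```bash
python3 - <<'E'
from h import *
J=[593,42]
move_l([*J,80],speed=120)
move_l([*J,24],speed=60)
print(get_obs()["wrist_force"])
grip(30,25)
o=get_obs();print(o["t"],o["grip_width"],o["grip_force"],o["wrist_force"],o["tcp_pos"])
im=get_image("side");save("pics/s2.png",im[120:400,120:520])
E
```

```text
[0.48209369 0.147502   1.07742519]
5.675 45.39605727374871 26.002222001552582 [0.27576334 0.34498351 1.55733333] [593.45103715  41.95442505  24.50339669]
```

View pics/s2.png

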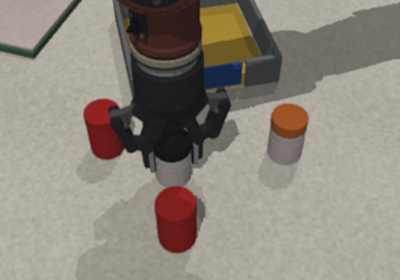

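The jar is held upright at (172,165) in the crop, clear of its neighbours, with a 45.4 mm grip. Next I slide it to the middle line and then through the gate.

```bash
python3 - <<'E'
from h import *
def rep(): o=get_obs();print(round(o["t"],2),np.round(o["tcp_pos"],1),np.round(o["wrist_force"],1),round(o["grip_width"],1))
z=24.3
move_l(gw(-60,-2,z),speed=80);rep()
for u in(0,40,80,110):
    move_l(gw(u,-2,z),speed=70);rep()
    if max(abs(np.array(get_obs()["wrist_force"])))>15: break
save("pics/s3.png",get_image("scene")[160:400,20:360])
E
```

```text
7.23 [535.  -51.3  24.5] [ 1.1 -0.1  5.7] 45.5
8.24 [ 548.9 -108.3   24.5] [-1.   3.   8.6] 45.5
8.97 [ 558.3 -146.8   24.5] [-3.4  4.7  9.7] 45.5
9.69 [ 568.4 -186.    24.5] [-2.7  4.1  8.7] 45.5
10.27 [ 576.1 -215.5   24.5] [-2.1  2.4  8.6] 45.3
```

View pics/s3.png

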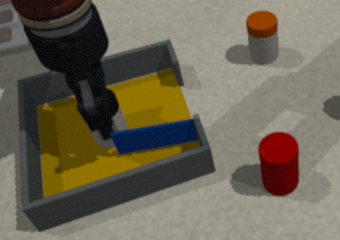

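The jar is inside the bay at about (105,130) in the crop. The leaf is open and resting against it, and the spare hasn't moved. I push on, then release.

```bash
python3 - <<'E'
from h import *
z=24.3
move_l(gw(146,-2,z),speed=60);wait(0.7)
o=get_obs();print(o["t"],np.round(o["tcp_pos"],1),np.round(o["wrist_force"],1))
grip(64)
move_l(gw(146,-2,60),speed=40)
move_l(gw(146,-2,180),speed=120)
move_l([420,-60,260],speed=200)
wait(0.5)
for c in("scene","side"):
    im=get_image(c);save(f"pics/{c}4.png",im);cal=get_calibration(c)
    for n in("jar_mid","spare_mid","gate"):
        for d in spot_in(n,c)[:3]:
            e=d["extent"];print(c,n,round(d["score"],2),np.round(e),np.round(ray(cal,e[0],e[1],35)))
print(gw(146,-2,0),get_obs()["t"],get_obs()["wrist_force"])
s=get_image("scene")[170:400,20:340];t=get_image("side")[80:310,200:460]
save("pics/fin.png",np.hstack([s,t]))
E
```

```text
11.7667 [ 585.1 -250.1   24.6] [-0.4  2.3  7.6]
scene jar_mid 0.96 [ 94. 289.  54.  62.] [ 589. -252.   35.]
scene jar_mid 0.96 [391. 251.  37.  58.] [585. 132.  35.]
scene jar_mid 0.86 [299. 324.  39.  64.] [683.  -4.  35.]
scene spare_mid 0.56 [283. 198.  34.  50.] [453.   1.  35.]
scene gate 0.55 [206. 252.  20.  53.] [ 547. -113.   35.]
side jar_mid 0.91 [309. 134.  30.  54.] [ 582. -248.   35.]
side jar_mid 0.86 [225. 251.  43.  65.] [682.  -1.  35.]
side jar_mid 0.7 [296. 339.  43.  71.] [584. 130.  35.]
side spare_mid 0.72 [406. 255.  38.  61.] [451.   2.  35.]
side gate 0.7 [324. 198.  76.  34.] [ 556. -101.   35.]
[np.float64(586.5715572038116), np.float64(-249.91052129910986), 0] 16.6583 [ 0.70228753  0.59605747 -0.22309202]
```

View pics/fin.png

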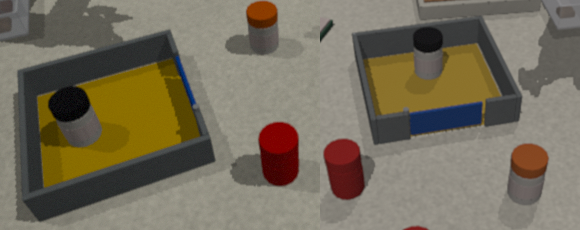

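The jar stands upright in the bay, at (75,118) in the left crop and (428,52) in the right. The gate is shut, at (187,80) and (447,117), and the spare is where it started.

```bash
python3 -c "
from station import *
print(sign_off())"
```

```text
the job is handed in; nothing more can be done
None
```

The black-lidded jar stands upright inside the solvent bay with the gate shut behind it, the orange-lidded jar was left where it was, and I handed the job in at about 17 s (the judge's result wasn't reported back).

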